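# Post a sample pot through the spring flap of the collection bin

### The job

Return the blue-lidded sample pot: push the yellow spring flap of the white collection bin open with one fingertip and, holding it open so that flap and pot never touch, slide the pot along the deck and through the doorway with the other fingertip until it drops into the bin. The pot is only pushed, gently: never squeezed or lifted. Leave the white-lidded pot where it stands, and let the flap spring shut behind.

Things in the scene. Friction and masses are not known exactly. Their poses are not given: they have to be found in the camera images.
- bin: Fixed white open-topped collection bin, 410 x 220 mm, walls to 98 mm above the bench. Origin on the bench top below the middle of the doorway. x axis = push direction (deck, doorway, then pit), y to the left of it, z up. Solid loading deck at x -190..+12 mm, y -110..+110, top at z = 60. Nothing covers bin or doorway from above.
- deck (a point): Point on the flat top of the loading deck (60 mm above the bench), on its centre line, 110 mm before the doorway. Along the deck's left and right edges runs a lip 6 mm high, 4 mm wide. The deck goes on 12 mm past the doorway plane; there it ends in an edge over the pit.
- doorway (a point): Middle of the doorway at deck height. The doorway is 124 mm wide (62 mm either side, along the bin's y), open upwards; the front wall on both sides is 8 mm thick and 38 mm high above the deck. The yellow flap fills it.
- pit (a point): Point on the floor of the pit, 6 mm above the bench (54 mm below the deck), 110 mm behind the doorway. The pit spans the bin's x 12..205 mm and y -95..+95 mm. An orange-lidded pot already stands in its far right corner.
- flap (a joint): Yellow upright flap in the doorway: 0 = shut, positive (rad, to 1.45) = swung into the bin, about an upright hinge at the bin's x = 0, y = +58 mm. Panel 5 mm thick, to 115 mm from the hinge, 4 to 36 mm above the deck. No latch. A damped spring shuts it in under 2 s: torque 0.02 N m shut, plus 0.04 N m per rad (at 1.3 rad about 3 N on a finger 25 mm from the hinge).
- flap_edge (a point): Middle of the flap's free upright edge, 115 mm from the hinge, 20 mm above the deck.
- pot: Sealed plastic sample pot with a blue lid, loose, upright on the deck, 90 to 130 mm before the doorway, between its centre line and 30 mm to the right (away from the hinge). Round, 30 mm high, 46 mm across at the lid (19 to 30 mm up), 40 to 42 mm below it, about 60 g. Origin at the centre of its underside, z up.
- white_pot: Same kind of pot with a white lid, standing near the left (hinge side) edge of the deck, 130 to 160 mm before the doorway; to be left alone. Origin at the centre of its underside.
Mind the look-alikes: they are no part of the job. What is shaped like the pot but black is not meant.

How it is judged:
By the outcome, as a careful person would: the job done as asked, in the order asked, and still so for the second after the job is handed in, with the robot touching nothing.
It also fails if it takes over 54 s, if anything falls off the work surface, if the arm or the gripper's body presses on something with over 40 N, if the wrist force passes 120 N, or if a joint passes its speed limit or range.

### The arm

A 6-joint arm with a two-finger parallel gripper is mounted at the origin on the work surface. World frame = base frame: x ahead of the robot, y to its left, z up, the work surface at z = 0. Lengths are in m, angles in rad, forces in N, time in s.
With the tool pointing down it reaches from about 0.3 to 0.875 m from the base axis. Payload 6.4 kg.
Tool frame: the origin (TCP) lies at the very end of the fingers, on their centre line; the grasp point (between the pads) lies 19 mm behind it; z points along the fingers, y is the line along which they close (so a half turn about z gives the same grasp; the last joint's range is limited). The gripper opens to 85 mm and grips with 20 to 120 N. Pads are 22 mm wide; open, the fingers measure 114 mm over their backs; the gripper's body (76 mm by 85 mm) begins 54 mm behind the grasp point. The pads swing forward as they close: fully open they stand 13 mm farther back than shut.
Start: joints at [-1.368, 0.181, 1.607, -0, 1.354, -0.206], TCP at [0.229, -0.528, 0.209] pointing down, gripper open.
Joint ranges: [-2.99, 2.99], [-0.89, 2.07], [0.3, 2.58], [-1.14, 4.28], [0, 2.63], [-3.12, 3.12]. Speed limits (rad/s): [2.57, 2.57, 3.01, 3.14, 3.14, 3.14].

### API

Orientations are given as a rotation vector (axis times angle).
In Python, from bench import ctrl, cams gives the robot as it stands.
- The arm moves only by the tool apply_moves, never from a script. Its argument "commands" is a list that holds one entry, the list of rows, each a list of 6 numbers: the shift along the tool's x, y, z in mm, then the turn, a rotation vector about the tool's x, y, z in rad. In form: [[[x, y, z, rx, ry, rz], ...]]. A call has 1 to 10 rows; each row shifts and turns the commanded pose from where the row before left it, along the tool's axes as they then stand; what a row does not reach is not made up. A row lasts 1/8 s, in which the tool goes at most 62.5 mm and 10.7 degrees, less where a joint would pass 70% of its speed; a pose out of reach is approached as far as the arm can. A call with a gripper value outside its range is refused whole. "jaw" is the opening, from 0 (shut) to 1 (fully open), set as the call begins (left out, the last holds). The fingers move at their own pace and stop on an object; the grip force is fixed at half the most. Time passes only in rows, so rows that do not move let the fingers close. It gives the time, the measured TCP pose, the force, the opening and the grip force at its end, in the units of the state.
- ctrl.get_obs(): the state, without advancing time (a new reading comes with each control period).
- cams.grab_frame(name): name is "side" or "top"; returns a dict with "color" (420x560x3 uint8, red, green, blue), "intrinsics" (3x3 intrinsics, pixels), "R" (3x3) and "t" (3): a world point X has camera coordinates R X + t. Camera axes: x right, y down, z forward; pixel columns grow to the right and rows downward; lengths in m; the calibration is good to about 2 mm. A picture is of the moment at which its call begins. There is no depth.
- ctrl.close_job(): hands the job in; it is judged then, once.
Trained networks look in the newest picture that a camera, given by its name, has taken for a name from the list of things; names that differ only in an ending like _2 or _b are one class to them, and where a whole thing is asked for, a point or a joint stands for the part that bears it (a point fixed in the world has none). Each returns a list of dicts, best first, with "score" (0 to 1); they miss things now and then, are a little off and sometimes report something else, mostly with a low value. They report only what shows in the picture. A call takes as long as a camera call. They do not tell look-alikes from the thing itself.
- cams.regions_of(label, camera): "mask" (420x560 bool, what is visible of it) and "pixel" ([column, row] in pixels, amid what is visible of it).
The state is a dict: "clock": time; "qpos": joint angles; "qvel": joint speeds; "tau": joint torques, N m; "ee_pos": TCP position; "eef_rot": TCP orientation; "contact_force": force on the tool from outside, world axes, zero at the start; "moment": the same for the moment, N m; "gripper_width": finger opening in m; "gripper_force": force on a finger pad.
Only numpy, scipy, OpenCV 4.12 (cv2) and the standard library are available. Lean on these libraries where they do the work, as an engineer would, in place of code of your own. Each camera call takes 0.05 s, during which the arm holds its last target. There are 200 camera calls.

## Working session

There is one attempt and no reset: what is moved stays moved. The work goes in short steps, Python scripts to look and compute and a tool call to move; the robot and the scene stay as the last step left them, time stands still between calls to the robot, and variables do not carry over. Pictures are saved under pics/ and viewed, at most 10 in all, crops included, and the job is handed in when it is done.

Besides the shell and the picture viewer there is one more tool, called after "Emit:" as a command line: name --argument value ..., lists and objects as JSON in quotes. apply_moves: Moves the arm, as the interface text tells. Its arguments: {"type":"object","properties":{"commands":{"type":"array","items":{"type":"array","items":{"type":"array","items":{"type":"number"}}}},"jaw":{"type":"number"}},"required":["commands"]}

```bash
ls; mkdir -p pics; python3 - <<'E'
from bench import ctrl, cams
import cv2,numpy as np
o=ctrl.get_obs()
print({k:np.round(v,3) for k,v in o.items()})
for n in("side","top"):
    f=cams.grab_frame(n); cv2.imwrite(f"pics/{n}0.png",f["color"][:,:,::-1]); print(n,f["intrinsics"],f["R"],f["t"])
    for l in("pot","white_pot","bin","flap"):
        print(l,[(round(r["score"],2),np.round(r["pixel"]),int(r["mask"].sum())) for r in cams.regions_of(l,n)])
E
```

```text
pics
{'clock': np.float64(0.0), 'qpos': array([-1.368,  0.182,  1.608, -0.   ,  1.354, -0.206]), 'qvel': array([ 0.001,  0.001, -0.   ,  0.001, -0.001,  0.002]), 'tau': array([ 0.0000e+00, -4.4487e+01, -3.5134e+01, -0.0000e+00,  9.0000e-03,
        0.0000e+00]), 'ee_pos': array([ 0.228, -0.527,  0.208]), 'eef_rot': array([-3.074, -0.637,  0.   ]), 'contact_force': array([-0.06 ,  0.141,  0.414]), 'moment': array([-0.007,  0.069, -0.02 ]), 'gripper_force': np.float64(0.0), 'gripper_width': np.float64(0.085)}
side [[512.99192037   0.         285.8329735 ]
 [  0.         512.99192037 214.01839671]
 [  0.           0.           1.        ]] [[ 0.95087023 -0.30906367 -0.01804023]
 [-0.18743395 -0.52832595 -0.82809432]
 [ 0.24640275  0.79079159 -0.56029845]] [-0.52193524  0.17105012  0.69821496]
pot [(0.86, array([370., 223.]), 638), (0.84, array([179., 332.]), 1111), (0.83, array([329., 273.]), 1094), (0.78, array([434., 280.]), 927)]
white_pot [(0.57, array([284., 319.]), 1390)]
bin [(0.67, array([292., 270.]), 35786)]
flap [(0.98, array([281., 240.]), 1454)]
top [[516.32321172   0.         270.83714003]
 [  0.         516.32321172 216.54790527]
 [  0.           0.           1.        ]] [[ 0.21914354 -0.97568519 -0.00381134]
 [-0.95564833 -0.21385216 -0.20249328]
 [ 0.19675463  0.04801739 -0.97927624]] [-0.11577762  0.55940807  0.71177731]
pot [(0.91, array([380., 246.]), 896), (0.77, array([389., 146.]), 677), (0.64, array([329., 376.]), 806), (0.56, array([283., 140.]), 661)]
white_pot [(0.79, array([409., 308.]), 965), (0.27, array([289., 254.]), 41193)]
bin [(0.88, array([289., 251.]), 41340)]
flap [(0.72, array([311., 248.]), 368), (0.41, array([293., 252.]), 41482)]
```

View pics/side0.png

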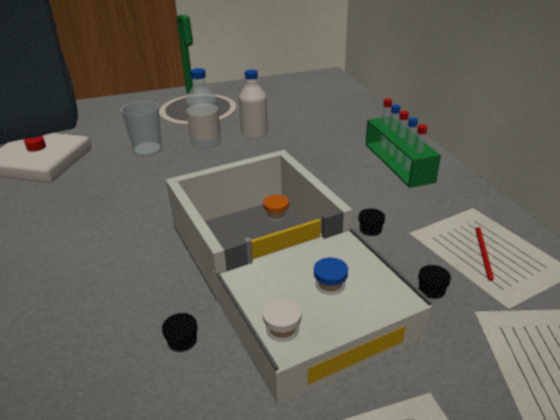

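View pics/top0.png

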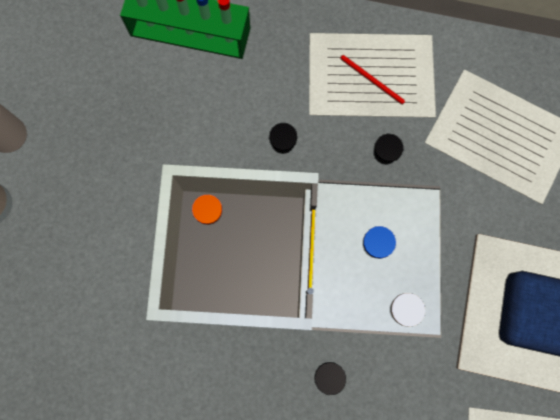

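Blue-lidded pot: side (331,271), top (380,242). It could be confused with the black pots at side (180,332), (371,222), (434,280), the white-lidded pot at (282,318) and the orange-lidded pot at (276,203). By its lid colour and its place on the deck, I choose the blue one. Next I'll measure it and check it in a crop.

```bash
cat > h.py <<'E'
from bench import ctrl, cams
import cv2,numpy as np
from scipy.optimize import least_squares
def proj(f,X):
    p=(f["R"]@np.atleast_2d(X).T).T+f["t"]; p=p@f["intrinsics"].T
    return p[:,:2]/p[:,2:]
def tri(fs,ps):
    P=[f["intrinsics"]@np.c_[f["R"],f["t"]] for f in fs]
    X=cv2.triangulatePoints(P[0],P[1],np.array(ps[0],float),np.array(ps[1],float)).ravel()
    return X[:3]/X[3]
def binw(b,X):  # b=(x,y,yaw); bin point -> world
    c,s=np.cos(b[2]),np.sin(b[2]); X=np.atleast_2d(X)
    return np.c_[b[0]+c*X[:,0]-s*X[:,1], b[1]+s*X[:,0]+c*X[:,1], X[:,2]]
def tobin(b,p):
    c,s=np.cos(b[2]),np.sin(b[2]); d=np.array(p[:2])-b[:2]
    return np.array([c*d[0]+s*d[1],-s*d[0]+c*d[1]])
def blob(f,kind,near):
    h=cv2.cvtColor(f["color"],cv2.COLOR_RGB2HSV); r={"blue":((100,120,60),(130,255,255)),"yellow":((18,150,80),(35,255,255))}[kind]
    n,_,st,c=cv2.connectedComponentsWithStats(cv2.inRange(h,*r))
    i=1+np.argmin(np.hypot(*(c[1:]-near).T)+1e3*(st[1:,4]<30)); return c[i],st[i]
E
python3 - <<'E'
from h import *
S,T=cams.grab_frame("side"),cams.grab_frame("top")
ps,ss=blob(S,"blue",(331,271)); pt,st=blob(T,"blue",(380,242))
print(ps,ss,pt,st); X=tri([S,T],[ps,pt]); print("blue lid",X)
W={n:cams.regions_of("white_pot",n)[0]["pixel"] for n in("side","top")}
Xw=tri([S,T],[W["side"],W["top"]]);print("white",Xw)
M=1e-3
B=[(-190,-110,66),(-190,110,66),(220,-110,98),(220,110,98),(0,-110,98),(0,110,98)]
tp=[(440,190),(440,333),(163,166),(148,319),(318,175),(312,328)]
sp=[(423,303),None,(285,155),(170,182),(347,212),None]
def res(b):
    Xb=binw(b,np.array(B)*M); a=proj(T,Xb)-tp; c=proj(S,Xb); 
    return np.r_[a.ravel(),np.ravel([c[i]-p for i,p in enumerate(sp) if p])]
b=least_squares(res,[X[0],X[1]+.11,1.4],loss="soft_l1").x
print("bin",b,np.round(res(b).reshape(-1,2),1)); print("pot in bin",tobin(b,X),"white",tobin(b,Xw)); np.save("b.npy",b)
for f,n,(u,v) in((S,"side",(200,190)),(T,"top",(290,160))):
    im=cv2.resize(f["color"][v:v+200,u:u+260,::-1],None,fx=3,fy=3,interpolation=cv2.INTER_CUBIC)
    for P in ([(-190,-110,60),(-190,110,60),(-4,110,60),(-4,-110,60)],[(0,57,64),(0,-57,64),(0,-57,96),(0,57,96)],[(-4,62,60),(-4,-62,60),(-4,-62,98),(-4,62,98)]):
        cv2.polylines(im,[np.int32((proj(f,binw(b,np.array(P)*M))-(u,v))*3+1)],True,(0,0,255),1)
    cv2.imwrite(f"pics/{n}1.png",im)
E
```

```text
[330.39918809 270.9729364 ] [314 258  34  27 739] [379.13324873 241.8819797 ] [364 227  32  31 788]
blue lid [ 0.56322525 -0.1498789   0.08477925]
white [ 0.48120343 -0.20753068  0.0808672 ]
bin [ 0.52937901 -0.05989708  1.72640098] [[ 2.5 -2.1]
 [ 2.8  6.7]
 [ 0.8 -1.5]
 [-1.6  1.1]
 [-1.4 -1.1]
 [-3.2  3. ]
 [ 8.6  1.2]
 [-1.  -4.7]
 [-4.6 -2.2]
 [ 3.2 -2.7]]
pot in bin [-0.09414007 -0.01949216] white [-0.13838376  0.0704734 ]
```

View pics/side1.png

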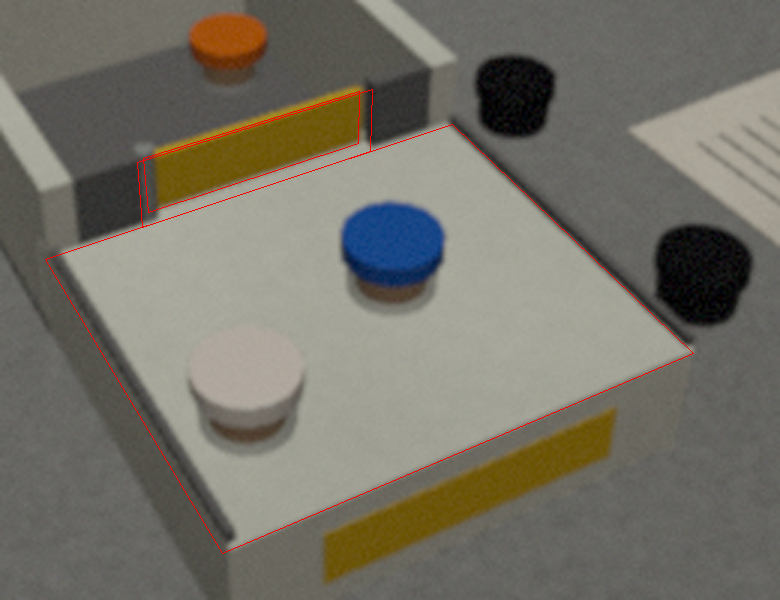

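View pics/top1.png

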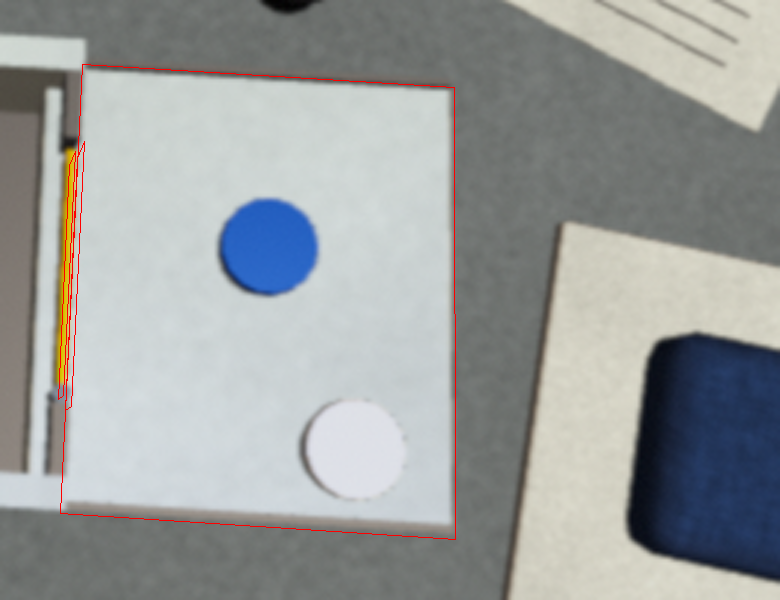

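Side and top agree: one blue lid at top (380,242), or zoomed crops (393,240) and (270,247), standing on the deck. The overlaid bin outline fits within 1–2 px. The lid triangulates to z = 85 mm, near the expected 88, and the pot is at about (-94, -19) mm in the bin frame, which is in the stated range.

Plan: keep the jaw fully open, with the tool's y axis along a heading 12° left of the push direction. The front finger's back then opens the flap ahead of the pot, and the rear finger's flat pad pushes the pot. The clear gap between pot and front finger is about 39 mm.

```bash
cat >> h.py <<'E'
from scipy.spatial.transform import Rotation as Ro
def plan(target_bin, alpha, z, flip):
    b=np.load("b.npy"); o=ctrl.get_obs(); R=Ro.from_rotvec(o["eef_rot"]); a=b[2]+alpha
    y=np.array([np.cos(a),np.sin(a),0])*flip; zt=np.array([0,0,-1.]); Rd=np.c_[np.cross(y,zt),y,zt]
    P=binw(b,[list(target_bin)+[z]])[0]; d=P-o["ee_pos"]
    print("clock",round(float(o["clock"]),2),"tcp",np.round(o["ee_pos"],4),"goal",np.round(P,4),"tool now xyz mm",np.round(R.inv().apply(d)*1e3,1),
     "turn",np.round((R.inv()*Ro.from_matrix(Rd)).as_rotvec(),3),"tool goal-frame mm",np.round(Rd.T@d*1e3,1),"F",np.round(o["contact_force"],1),"q6",round(float(o["qpos"][5]),2),"w",o["gripper_width"])
E
python3 - <<'E'
from h import *
b=np.load("b.npy");T=cams.grab_frame("top");S=cams.grab_frame("side")
def onz(f,p,z):
    C=-f["R"].T@f["t"]; d=f["R"].T@np.linalg.solve(f["intrinsics"],[*p,1]); return C+d*(z-C[2])/d[2]
for f,n,g in((T,"top",(380,242)),(S,"side",(331,271))): print(n,1e3*tobin(b,onz(f,blob(f,"blue",g)[0],.0885)))
al=np.deg2rad(12); pot=np.array([-.094,-.0195]); n=np.array([np.cos(al),np.sin(al)])
for fl in(1,-1): plan(pot+.0075*n,al,.18,fl)
E
```

```text
top [-93.45361798 -18.97953793]
side [-97.77870895 -17.0109339 ]
clock 0.8 tcp [ 0.2286 -0.5276  0.2088] goal [ 0.5605 -0.1427  0.18  ] tool now xyz mm [ 457.6 -221.2   28.8] turn [-0.     0.    -3.098] tool goal-frame mm [-447.5  241.    28.8] F [ 0.8  0.1 -0.1] q6 -0.21 w 0.0852445664371095
clock 0.8 tcp [ 0.2286 -0.5276  0.2088] goal [ 0.5605 -0.1427  0.18  ] tool now xyz mm [ 457.6 -221.2   28.8] turn [0.    0.    0.044] tool goal-frame mm [ 447.5 -241.    28.8] F [ 0.8  0.1 -0.1] q6 -0.21 w 0.0852445664371095
```

Emit:
apply_moves --commands '[[[44,-25,0,0,0,0.044],[45,-24,0,0,0,0],[45,-24,0,0,0,0],[45,-24,0,0,0,0],[45,-24,0,0,0,0],[45,-24,0,0,0,0],[45,-24,0,0,0,0],[45,-24,0,0,0,0],[45,-24,5,0,0,0],[43,-24,10,0,0,0]]]' --jaw 1

```text
clock: 2.05
ee_pos: [0.5599, -0.1404, 0.1943]
eef_rot: [3.088, 0.57, 0.002]
contact_force: [-0.4, -0.7, 0.1]
gripper_width: 0.0857
gripper_force: 0.0
```

```bash
python3 - <<'E'
from h import *
al=np.deg2rad(12); pot=np.array([-.0945,-.0187]); n=np.array([np.cos(al),np.sin(al)])
T=cams.grab_frame("top");S=cams.grab_frame("side")
plan(pot+.0075*n,al,.066,-1)
cv2.imwrite("pics/both2.png",np.hstack([T["color"][100:350,180:480,::-1],S["color"][100:350,160:460,::-1]]))
E
```

```text
clock 2.15 tcp [ 0.5599 -0.1375  0.1926] goal [ 0.5598 -0.1434  0.066 ] tool now xyz mm [ -2.2   5.6 126.6] turn [-0.002 -0.     0.004] tool goal-frame mm [ -2.2   5.4 126.6] F [ 0.3  0.4 -0.9] q6 0.75 w 0.08501730081139827
```

View pics/both2.png

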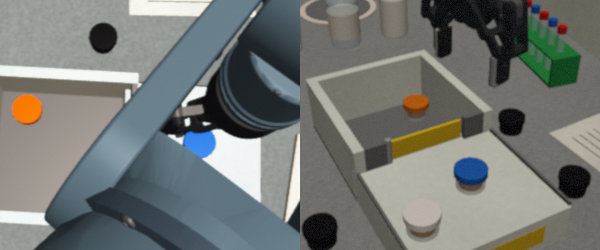

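The crop shows the open gripper high over the deck, with fingertips at crop (445,45) and (500,75). The blue pot is undisturbed. I'll lower to just above lid height and check.

Emit:
apply_moves --commands '[[[-2,5,20,0,0,0],[0,0,25,0,0,0],[0,0,25,0,0,0],[0,0,18,0,0,0],[0,0,0,0,0,0]]]'

```text
clock: 2.78
ee_pos: [0.5572, -0.1469, 0.1044]
eef_rot: [-3.088, -0.569, 0.004]
contact_force: [0.1, -0.7, 0.3]
gripper_width: 0.0854
gripper_force: 0.0
```

```bash
python3 - <<'E'
from h import *
b=np.load("b.npy")
al=np.deg2rad(12); pot=np.array([-.0945,-.0187]); n=np.array([np.cos(al),np.sin(al)])
S=cams.grab_frame("side")
plan(pot+.0075*n,al,.066,-1)
o=ctrl.get_obs();R=Ro.from_rotvec(o["eef_rot"]).as_matrix()
im=cv2.resize(S["color"][130:330,220:480,::-1],None,fx=3,fy=3,interpolation=cv2.INTER_CUBIC)
for y,dz in((-.0425,0),(.0425,0),(-.0425,-.013),(.0425,-.013)):  # expected pad-tip line on inner faces
    P=[o["ee_pos"]+R@[x,y,dz] for x in(-.011,.011)]
    q=np.int32((proj(S,P)-(220,130))*3+1); cv2.line(im,tuple(map(int,q[0])),tuple(map(int,q[1])),(0,0,255) if dz==0 else (0,255,0),1)
cv2.imwrite("pics/side3.png",im)
E
```

```text
clock 2.83 tcp [ 0.5581 -0.1472  0.1057] goal [ 0.5598 -0.1434  0.066 ] tool now xyz mm [ 3.  -3.  39.7] turn [-0.001  0.001 -0.001] tool goal-frame mm [ 3.  -3.  39.7] F [ 0.5  0.  -0.4] q6 0.74 w 0.08510308923647085
```

View pics/side3.png

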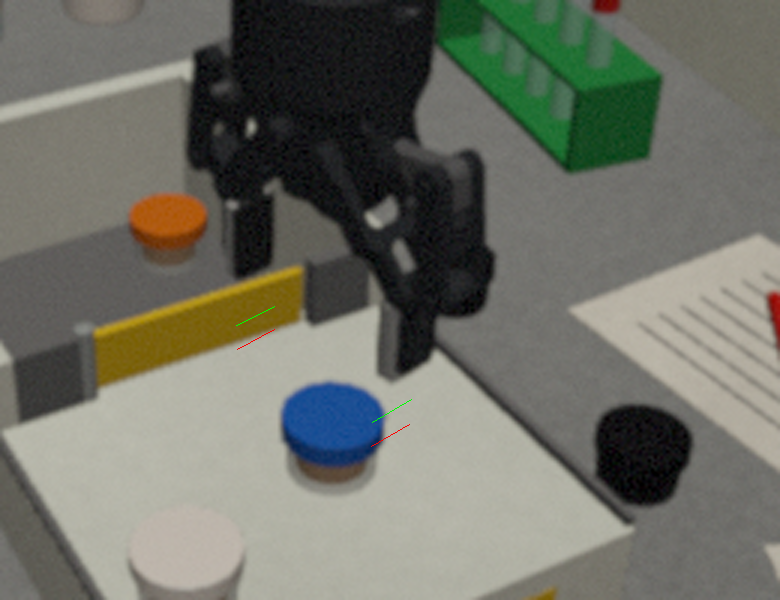

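The side crop shows both tips about 15–20 px higher than the TCP reading predicts, at (250,268) and (405,375) in the crop. I have to sort this out before descending, so I'll check the top view and the finger pixels.

```bash
python3 - <<'E'
from h import *
T=cams.grab_frame("top");S=cams.grab_frame("side")
o=ctrl.get_obs();R=Ro.from_rotvec(o["eef_rot"]).as_matrix();print(o["ee_pos"],o["qpos"])
ims=[]
for f,(u,v) in((T,(300,170)),(S,(260,150))):
    im=cv2.resize(f["color"][v:v+150,u:u+130,::-1],None,fx=3,fy=4,interpolation=cv2.INTER_CUBIC) if 0 else cv2.resize(f["color"][v:v+190,u:u+130,::-1],None,fx=3,fy=3,interpolation=cv2.INTER_CUBIC)
    im=cv2.convertScaleAbs(im,alpha=1.8,beta=20)
    for y0,y1 in((-.057,-.0425),(.0425,.057)):
      for dz,c in((0,(0,0,255)),(-.013,(0,255,0)),(-.035,(255,0,255))):
        P=[o["ee_pos"]+R@[x,y,dz] for x,y in((-.011,y0),(.011,y0),(.011,y1),(-.011,y1))]
        cv2.polylines(im,[np.int32((proj(f,P)-(u,v))*3+1)],True,c,1)
    ims.append(im)
cv2.imwrite("pics/both4.png",np.hstack(ims))
E
```

```text
[ 0.5590679  -0.14754442  0.10694122] [-4.63186681e-01  2.96666469e-01  1.68554400e+00 -1.88373287e-05
  1.15760477e+00  7.42963235e-01]
```

View pics/both4.png

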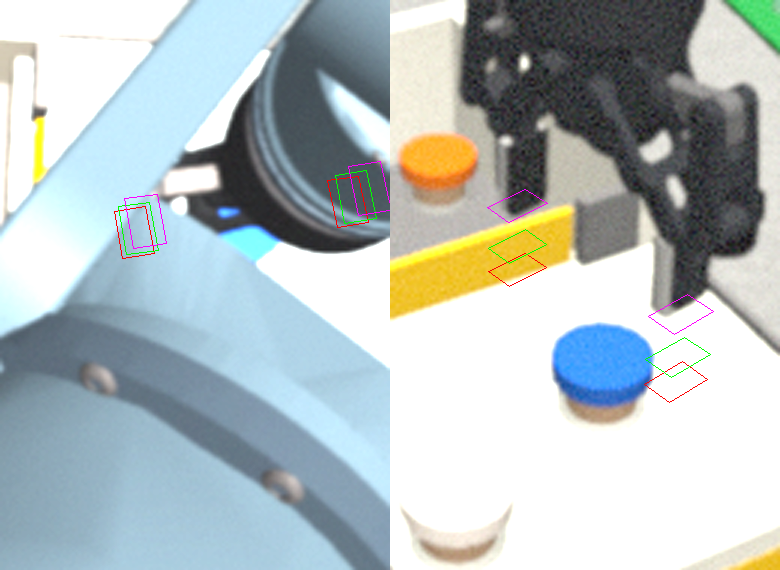

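The front link and wrist in the top view fit the reported horizontal position, so the tips are right in plan. They ride about 35 mm (magenta) above the TCP reading while open. I'll descend further with a small horizontal correction, checking force and tip height.

Emit:
apply_moves --commands '[[[2,-1,8,0,0,0],[0,-1,10,0,0,0],[0,0,10,0,0,0],[0,0,8,0,0,0],[0,0,0,0,0,0]]]'

```text
clock: 3.55
ee_pos: [0.5588, -0.1441, 0.0687]
eef_rot: [-3.088, -0.57, 0.003]
contact_force: [-0.5, 0.3, -0.3]
gripper_width: 0.0853
gripper_force: 0.0
```

```bash
python3 - <<'E'
from h import *
al=np.deg2rad(12); pot=np.array([-.0945,-.0187]); n=np.array([np.cos(al),np.sin(al)])
T=cams.grab_frame("top");S=cams.grab_frame("side")
print(blob(S,"blue",(331,271)))
plan(pot+.0075*n,al,.066,-1)
o=ctrl.get_obs();R=Ro.from_rotvec(o["eef_rot"]).as_matrix()
ims=[]
for f,(u,v) in((T,(300,170)),(S,(260,150))):
    im=cv2.resize(f["color"][v:v+190,u:u+130,::-1],None,fx=3,fy=3,interpolation=cv2.INTER_CUBIC)
    im=cv2.convertScaleAbs(im,alpha=1.3,beta=20)
    for y0,y1 in((-.057,-.0425),(.0425,.057)):
      for dz,c in((0,(0,0,255)),(-.013,(0,255,0)),(-.035,(255,0,255))):
        P=[o["ee_pos"]+R@[x,y,dz] for x,y in((-.011,y0),(.011,y0),(.011,y1),(-.011,y1))]
        cv2.polylines(im,[np.int32((proj(f,P)-(u,v))*3+1)],True,c,1)
    ims.append(im)
cv2.imwrite("pics/both5.png",np.hstack(ims))
E
```

```text
(array([329.95518207, 270.96778711]), array([314, 258,  32,  27, 714], dtype=int32))
clock 3.65 tcp [ 0.5596 -0.1445  0.0698] goal [ 0.5598 -0.1434  0.066 ] tool now xyz mm [ 0.6 -1.   3.8] turn [-0.  0. -0.] tool goal-frame mm [ 0.6 -1.   3.8] F [-0.2 -0.1  0.2] q6 0.75 w 0.0854954569869144
```

View pics/both5.png

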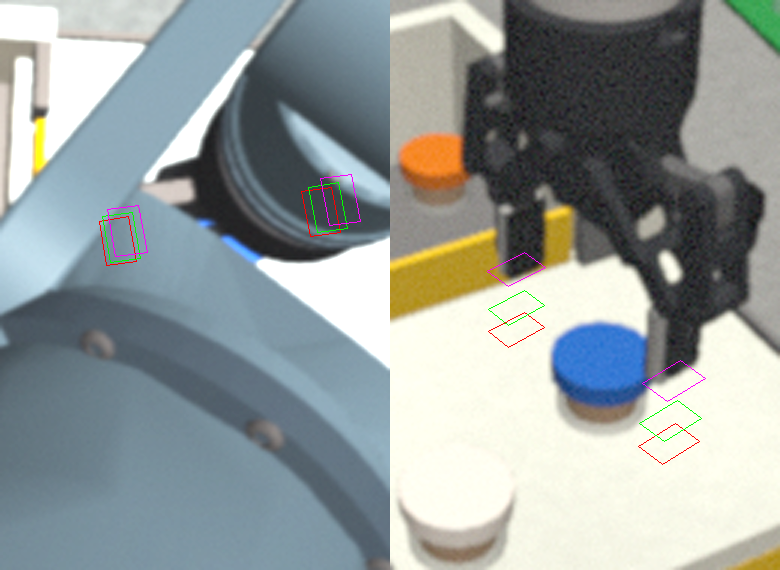

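```bash
python3 - <<'E'
from h import *
T=cams.grab_frame("top");S=cams.grab_frame("side");o=ctrl.get_obs();print(o["ee_pos"],o["contact_force"])
for dz in(0,.075,.15,.2,.25,.3):
    P=o["ee_pos"]+[0,0,dz]; print(dz,(proj(T,P)-(300,170))*3,(proj(S,P)-(260,150))*3+[390,0], "H2 top",(proj(T,P+[.012,.04,0])-(300,170))*3)
E
```

```text
[ 0.55984126 -0.14462126  0.07017688] [-0.24888964 -0.5412422   0.63188466]
0 [[219.17731467 224.98137636]] [[588.89016801 382.40089504]] H2 top [[142.31038614 183.17346438]]
0.075 [[251.99538225 199.33319298]] [[593.60384054 245.6501854 ]] H2 top [[166.58306274 153.15251106]]
0.15 [[292.85637874 167.39924902]] [[598.97950967  89.69396176]] H2 top [[196.76220159 115.82632188]]
0.2 [[326.1553231  141.37524778]] [[603.00331544 -27.04267835]] H2 top [[221.32161574  85.45072557]]
0.25 [[365.9572764  110.26897394]] [[ 607.44277864 -155.83816388]] H2 top [[250.63667294  49.19325063]]
0.3 [[414.37335654  72.4305333 ]] [[ 612.36581284 -298.66276952]] H2 top [[286.23675891   5.16232083]]
```

The wrist ring in the top view matches the axis with no sideways shift, so the offset is vertical: the tips are higher than the reading. I'll step down watching the force.

Emit:
apply_moves --commands '[[[0,0,4,0,0,0],[0,0,4,0,0,0],[0,0,2,0,0,0],[0,0,0,0,0,0]]]'

```text
clock: 4.25
ee_pos: [0.5593, -0.1443, 0.0595]
eef_rot: [-3.089, -0.57, 0.001]
contact_force: [0.9, 0.8, 0.8]
gripper_width: 0.0856
gripper_force: 0.0
```

Emit:
apply_moves --commands '[[[0,0,2,0,0,0],[0,0,1,0,0,0],[0,0,0,0,0,0]]]'

```text
clock: 4.62
ee_pos: [0.5594, -0.1444, 0.0567]
eef_rot: [-3.089, -0.57, 0.0]
contact_force: [-0.5, 0.6, 0.7]
gripper_width: 0.0852
gripper_force: 0.0
```

Emit:
apply_moves --commands '[[[0,0,2,0,0,0],[0,0,1,0,0,0],[0,0,0,0,0,0]]]'

```text
clock: 5.0
ee_pos: [0.5594, -0.1444, 0.0536]
eef_rot: [-3.089, -0.57, 0.0]
contact_force: [-1.0, -0.7, -0.7]
gripper_width: 0.085
gripper_force: 0.0
```

Emit:
apply_moves --commands '[[[0,0,3,0,0,0],[0,0,1,0,0,0],[0,0,0,0,0,0]]]'

```text
clock: 5.38
ee_pos: [0.5594, -0.1444, 0.0496]
eef_rot: [-3.089, -0.57, 0.0]
contact_force: [0.1, 0.6, -0.4]
gripper_width: 0.0852
gripper_force: 0.0
```

Emit:
apply_moves --commands '[[[0,0,2,0,0,0],[0,0,2,0,0,0],[0,0,0,0,0,0]]]'

```text
clock: 5.75
ee_pos: [0.5593, -0.1443, 0.0455]
eef_rot: [-3.089, -0.57, 0.001]
contact_force: [0.7, 0.7, 0.4]
gripper_width: 0.0854
gripper_force: 0.0
```

```bash
python3 - <<'E'
from h import *
S=cams.grab_frame("side");T=cams.grab_frame("top");o=ctrl.get_obs();R=Ro.from_rotvec(o["eef_rot"]).as_matrix()
print(o["ee_pos"],o["contact_force"],blob(S,"blue",(331,271)))
u,v=250,150
im=cv2.resize(S["color"][v:v+150,u:u+180,::-1],None,fx=4,fy=4,interpolation=cv2.INTER_CUBIC)
im=cv2.convertScaleAbs(im,alpha=1.3,beta=20)
for y0,y1 in((-.057,-.0425),(.0425,.057)):
  for dz,c in((0,(0,0,255)),(-.013,(0,255,0)),(-.035,(255,0,255))):
    P=[o["ee_pos"]+R@[x,y,dz] for x,y in((-.011,y0),(.011,y0),(.011,y1),(-.011,y1))]
    cv2.polylines(im,[np.int32((proj(S,P)-(u,v))*4+1)],True,c,1)
cv2.imwrite("pics/side6.png",im)
E
```

```text
[ 0.55948492 -0.1444169   0.04573344] [-0.40768914  0.05560222 -0.15550252] (array([330.00415512, 270.89196676]), array([314, 258,  33,  27, 722], dtype=int32))
```

View pics/side6.png

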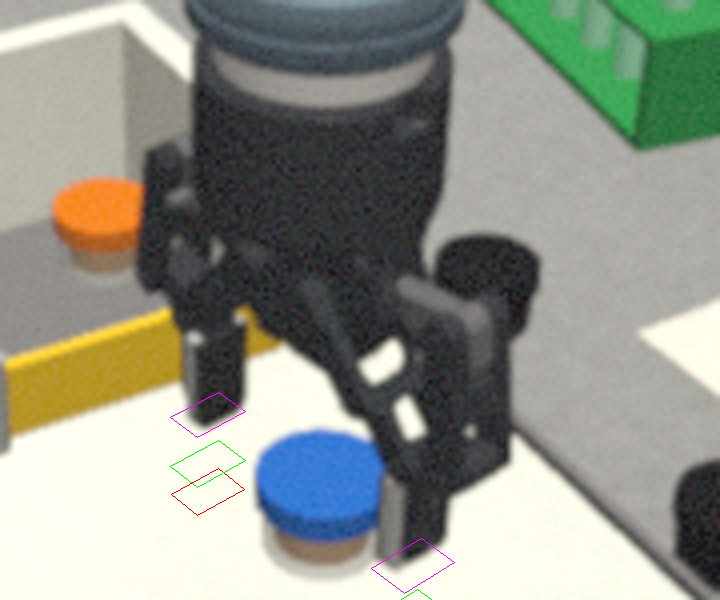

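The tips are now at about z = 0.085, with the front one at crop (205,420) and the rear one at (405,560). The rear finger stands just behind the pot, and the pot has not moved. There is no contact force although the reading is below deck height, which confirms the vertical reading offset of about 38 mm. I'll lower 14 mm more, then begin the push.

Emit:
apply_moves --commands '[[[0,0,4,0,0,0],[0,0,4,0,0,0],[0,0,4,0,0,0],[0,0,2,0,0,0],[0,0,0,0,0,0]]]'

```text
clock: 6.48
ee_pos: [0.5593, -0.1444, 0.0315]
eef_rot: [-3.089, -0.57, 0.001]
contact_force: [-0.1, 0.3, -0.1]
gripper_width: 0.0852
gripper_force: 0.0
```

Emit:
apply_moves --commands '[[[0,-4,0,0,0,0],[0,-4,0,0,0,0],[0,-4,0,0,0,0],[0,-4,0,0,0,0],[0,-4,0,0,0,0],[0,-4,0,0,0,0],[0,0,0,0,0,0]]]'

```text
clock: 7.35
ee_pos: [0.5508, -0.1217, 0.0318]
eef_rot: [-3.089, -0.57, 0.0]
contact_force: [-0.0, -0.6, -0.3]
gripper_width: 0.0853
gripper_force: 0.0
```

```bash
cat >> h.py <<'E'
def onz(f,p,z):
    C=-f["R"].T@f["t"]; d=f["R"].T@np.linalg.solve(f["intrinsics"],[*p,1]); return C+d*(z-C[2])/d[2]
def status(near):
    b=np.load("b.npy"); S=cams.grab_frame("side"); o=ctrl.get_obs(); c,s=blob(S,"blue",near)
    l=s[0]; # left silhouette edge and top row of lid: robust to the rear finger hiding the right side
    print("clock",round(float(o["clock"]),2),"tcp bin mm",np.round(1e3*tobin(b,o["ee_pos"]),1),"z",round(float(o["ee_pos"][2]),4),"F",np.round(o["contact_force"],1))
    print("blob c",np.round(c,1),"bbox",s,"bin mm from centroid",np.round(1e3*tobin(b,onz(S,c,.0865)),1),"using left edge",np.round(1e3*tobin(b,onz(S,(l+16.5,s[1]+13),.0865)),1))
E
python3 -c "
from h import *
status((326,266))"
```

```text
clock 7.4 tcp bin mm [-64.5 -11.7] z 0.0318 F [ 0.3 -0.1  0.4]
blob c [320.5 267. ] bbox [309 253  24  28 507] bin mm from centroid [-82.8 -11. ] using left edge [-84.2 -17.8]
```

The pot is moving with the pad: measured (-84,-17), expected (-84,-16). Next the front finger meets the flap.

Emit:
apply_moves --commands '[[[0,-4,0,0,0,0],[0,-4,0,0,0,0],[0,-4,0,0,0,0],[0,-4,0,0,0,0],[0,-4,0,0,0,0],[0,-4,0,0,0,0],[0,-4,0,0,0,0],[0,0,0,0,0,0]]]'

```text
clock: 8.4
ee_pos: [0.5407, -0.0955, 0.0318]
eef_rot: [-3.089, -0.57, 0.0]
contact_force: [0.6, -1.5, -0.3]
gripper_width: 0.0852
gripper_force: 0.4
```

```bash
python3 - <<'E'
from h import *
status((312,258))
S=cams.grab_frame("side");u,v=200,120
cv2.imwrite("pics/side7.png",cv2.resize(S["color"][v:v+190,u:u+240,::-1],None,fx=3,fy=3,interpolation=cv2.INTER_CUBIC))
E
```

```text
clock 8.45 tcp bin mm [-37.1  -5.7] z 0.0318 F [-0.1 -1.1 -0.5]
blob c [306.3 256.7] bbox [295 243  23  27 463] bin mm from centroid [-55.1  -4.8] using left edge [-57.1 -11.8]
```

View pics/side7.png

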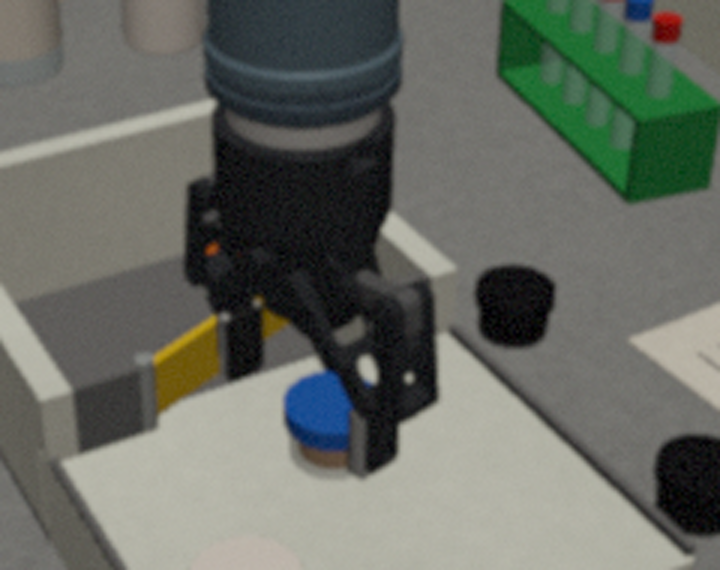

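The front finger has pushed the yellow flap inward at crop (195,355). The pot at (320,410) rests against the rear pad with a clear gap ahead, and force is about 1 N. I'll continue.

Emit:
apply_moves --commands '[[[0,-4,0,0,0,0],[0,-4,0,0,0,0],[0,-4,0,0,0,0],[0,-4,0,0,0,0],[0,-4,0,0,0,0],[0,-4,0,0,0,0],[0,-4,0,0,0,0],[0,-4,0,0,0,0],[0,-4,0,0,0,0],[0,0,0,0,0,0]]]'

```text
clock: 9.75
ee_pos: [0.528, -0.0617, 0.0318]
eef_rot: [-3.089, -0.57, -0.0]
contact_force: [1.4, 0.2, 0.1]
gripper_width: 0.0854
gripper_force: 0.5
```

```bash
python3 -c "
from h import *
status((290,247))"
```

```text
clock 9.8 tcp bin mm [-1.7  1.5] z 0.0318 F [ 1.2 -0.  -0.1]
blob c [288.9 244. ] bbox [278 231  22  26 432] bin mm from centroid [-18.9   3. ] using left edge [-22.6  -3.9]
```

Emit:
apply_moves --commands '[[[0,-4,0,0,0,0],[0,-4,0,0,0,0],[0,-4,0,0,0,0],[0,-4,0,0,0,0],[0,-4,0,0,0,0],[0,-4,0,0,0,0],[0,-4,0,0,0,0],[0,0,0,0,0,0]]]'

```text
clock: 10.8
ee_pos: [0.5179, -0.0355, 0.0317]
eef_rot: [-3.089, -0.57, 0.0]
contact_force: [0.5, 0.9, 0.6]
gripper_width: 0.0851
gripper_force: 0.4
```

```bash
python3 -c "
from h import *
status((275,237))"
```

```text
clock 10.85 tcp bin mm [25.7  7.5] z 0.0317 F [0.6 0.9 0.3]
blob c [276.1 235.1] bbox [266 223  21  24 391] bin mm from centroid [8.5 9.5] using left edge [2.2 2.4]
```

Emit:
apply_moves --commands '[[[0,-3,0,0,0,0],[0,-2,0,0,0,0],[0,-2,0,0,0,0],[0,-2,0,0,0,0],[0,0,0,0,0,0],[0,0,0,0,0,0]]]'

```text
clock: 11.6
ee_pos: [0.5149, -0.0275, 0.0317]
eef_rot: [-3.089, -0.57, 0.0]
contact_force: [0.9, 0.6, -0.5]
gripper_width: 0.0853
gripper_force: 0.4
```

```bash
python3 -c "
from h import *
status((271,235))"
```

```text
clock 11.65 tcp bin mm [34.2  9.3] z 0.0318 F [ 0.7 -0.1 -0.3]
blob c [261.7 242.5] bbox [256 236  19  17  72] bin mm from centroid [ 2.3 35.1] using left edge [-18.2  28.1]
```

The pot appears to have tipped in: only 72 px of blue still show. I'll let it settle and look again before retreating.

Emit:
apply_moves --commands '[[[0,0,0,0,0,0],[0,0,0,0,0,0],[0,0,0,0,0,0],[0,0,0,0,0,0]]]'

```text
clock: 12.15
ee_pos: [0.5149, -0.0276, 0.0318]
eef_rot: [-3.089, -0.57, -0.0]
contact_force: [0.6, 0.7, -0.5]
gripper_width: 0.0853
gripper_force: 0.4
```

```bash
python3 - <<'E'
from h import *
b=np.load("b.npy")
for n,near in(("side",(262,240)),("top",(300,250))):
    f=cams.grab_frame(n); m=cv2.inRange(cv2.cvtColor(f["color"],cv2.COLOR_RGB2HSV),(100,120,40),(130,255,255))
    k,_,st,c=cv2.connectedComponentsWithStats(m); print(n,[(np.round(c[i]).tolist(),st[i].tolist()) for i in range(1,k) if st[i,4]>15])
    for P in((.035,.005,.036),(.06,.005,.036),(.035,.005,.02),(.02,.005,.06)): print(P,np.round(proj(f,binw(b,[P])),0))
E
```

```text
side [([197.0, 73.0], [190, 69, 15, 10, 128]), ([395.0, 108.0], [392, 105, 8, 8, 60]), ([412.0, 121.0], [409, 117, 9, 10, 70]), ([269.0, 245.0], [259, 240, 23, 12, 108])]
(0.035, 0.005, 0.036) [[272. 252.]]
(0.06, 0.005, 0.036) [[265. 243.]]
(0.035, 0.005, 0.02) [[272. 260.]]
(0.02, 0.005, 0.06) [[276. 245.]]
top [([202.0, 2.0], [197, 0, 10, 6, 46]), ([534.0, 313.0], [506, 272, 54, 83, 3744])]
(0.035, 0.005, 0.036) [[286. 258.]]
(0.06, 0.005, 0.036) [[270. 256.]]
(0.035, 0.005, 0.02) [[286. 259.]]
(0.02, 0.005, 0.06) [[297. 256.]]
```

Blue shows at side (269,245), about 8 rows below the lid's last place on the deck. That fits the lid standing at pit-floor height near x = 50 mm. I'll retreat straight back so the flap closes with the finger, then lift.

Emit:
apply_moves --commands '[[[0,6,0,0,0,0],[0,8,0,0,0,0],[0,8,0,0,0,0],[0,8,0,0,0,0],[0,8,0,0,0,0],[0,8,0,0,0,0],[0,8,0,0,0,0],[0,8,0,0,0,0],[0,8,0,0,0,0],[0,8,0,0,0,0]]]'

```text
clock: 13.5
ee_pos: [0.5428, -0.101, 0.0317]
eef_rot: [-3.089, -0.57, 0.0]
contact_force: [0.0, -1.1, 0.2]
gripper_width: 0.0854
gripper_force: 0.1
```

Emit:
apply_moves --commands '[[[0,8,0,0,0,0],[0,8,0,0,0,0],[0,8,0,0,0,0],[0,6,0,0,0,0],[0,0,-20,0,0,0],[0,0,-30,0,0,0],[0,0,-30,0,0,0],[0,0,-40,0,0,0],[0,0,-40,0,0,0],[0,0,0,0,0,0]]]'

```text
clock: 14.75
ee_pos: [0.5558, -0.1296, 0.196]
eef_rot: [3.085, 0.569, 0.01]
contact_force: [0.4, 0.4, -0.8]
gripper_width: 0.0853
gripper_force: 0.0
```

Emit:
apply_moves --commands '[[[-45,24,0,0,0,0],[-45,24,0,0,0,0],[-45,24,0,0,0,0],[-45,24,0,0,0,0],[-45,24,0,0,0,0],[-45,24,0,0,0,0],[0,0,0,0,0,0],[0,0,0,0,0,0]]]'

```text
clock: 15.75
ee_pos: [0.3524, -0.3588, 0.1909]
eef_rot: [-3.088, -0.568, 0.0]
contact_force: [0.3, -0.5, 0.1]
gripper_width: 0.0854
gripper_force: 0.0
```

```bash
python3 - <<'E'
from h import *
b=np.load("b.npy"); o=ctrl.get_obs(); print(o["clock"],o["ee_pos"],o["contact_force"])
F={}
for n in("side","top"):
    f=F[n]=cams.grab_frame(n); h=cv2.cvtColor(f["color"],cv2.COLOR_RGB2HSV)
    for k,r in(("blue",((100,120,40),(130,255,255))),("yellow",((18,150,80),(35,255,255)))):
        q,_,st,c=cv2.connectedComponentsWithStats(cv2.inRange(h,*r)); print(n,k,[(np.round(c[i],1).tolist(),st[i].tolist()) for i in range(1,q) if st[i,4]>15])
    for l in("pot","white_pot"): print(l,[(round(r["score"],2),np.round(r["pixel"]),int(r["mask"].sum())) for r in cams.regions_of(l,n)])
f=F["top"];h=cv2.cvtColor(f["color"],cv2.COLOR_RGB2HSV)
c,s=blob(f,"blue",(285,256)); print("pot lid in bin at z36:",tobin(b,onz(f,c,.034)),"at z60",tobin(b,onz(f,c,.06)),s)
E
```

```text
15.75 [ 0.35235773 -0.35882867  0.19091376] [ 0.29603071 -0.48132262  0.10039676]
side blue [([199.2, 73.8], [194, 69, 11, 10, 82]), ([250.8, 73.9], [245, 70, 12, 9, 96]), ([395.2, 108.4], [392, 105, 8, 8, 59]), ([412.5, 121.5], [409, 117, 9, 10, 71])]
side yellow [([285.4, 237.8], [251, 219, 70, 39, 1240]), ([355.1, 354.8], [308, 327, 97, 57, 1416])]
pot [(0.83, array([372., 222.]), 630), (0.73, array([175., 324.]), 187), (0.63, array([434., 282.]), 939)]
white_pot [(0.66, array([283., 318.]), 1350)]
top blue [([202.0, 2.0], [197, 0, 10, 6, 45]), ([284.4, 256.9], [281, 243, 8, 29, 199]), ([535.1, 312.9], [507, 272, 53, 83, 3634])]
top yellow [([311.4, 247.7], [309, 209, 6, 79, 260])]
pot [(0.96, array([282., 140.]), 726), (0.92, array([327., 376.]), 806), (0.7, array([389., 151.]), 718), (0.68, array([291., 259.]), 551)]
white_pot [(0.75, array([409., 309.]), 919)]
pot lid in bin at z36: [0.03785808 0.00401507] at z60 [0.03823009 0.00733597] [281 243   8  29 199]
```

The flap is shut: its yellow box at side (251–321, 219–258) is the same as at the start. The pot lies in the pit at bin x of about 38 mm, and the white pot has not moved.

```bash
python3 -c "
from bench import ctrl
print(ctrl.close_job())"
```

```text
the job is handed in; nothing more can be done
None
```

The job is handed in: the blue-lidded pot was pushed through the held-open flap and dropped into the bin, where it appears to lie on its side. The flap sprang shut behind it, and the white-lidded pot was left where it stood.

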